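Wind open the medicine chest and dispense a bottle

ROBOT

A 6-joint arm with a two-finger parallel gripper is mounted at the origin on the work surface. World frame = base frame: x ahead of the robot, y to its left, z up, the work surface at z = 0. Lengths are in mm, angles in rad, forces in N, time in s.
With the tool pointing down it reaches from about 350 to 975 mm from the base axis. Payload 7.1 kg.
Tool frame: the origin (TCP) lies between the finger pads; the fingertips stand 8 mm ahead of it and the grasp point (between the pads) lies 11 mm behind it; x points along the fingers, y is the direction in which the jaws open and shut, and the axes are right-handed (so a half turn about x gives the same grasp; the last joint's range is limited). The gripper opens to 88 mm and grips with 3 to 60 N. Pads are 20 mm wide; open, the fingers measure 115 mm over their backs; the gripper's body (75 mm by 178 mm) begins 61 mm behind the grasp point.
Start: joints at [1.308, 0.423, 1.63, -0, 1.089, -0.019], TCP at [150.839, 606.508, 230.675] pointing down, gripper open.
Joint ranges: [-3, 3], [-0.9, 2.11], [0.09, 2.58], [-1.31, 4.45], [0.11, 2.69], [-2.54, 2.54]. Speed limits (rad/s): [2.39, 2.39, 3.01, 3.14, 3.14, 3.14].

INTERFACE

Orientations are given as a rotation vector (axis times angle).
In Python, from workcell import ctrl gives the robot as it stands.
- The arm moves only by the tool apply_moves, never from a script. Its argument "increments" is a list of rows, each an object with "gripper": the opening in per cent of the stroke, from 0 (shut) to 100 (fully open); "delta_pos": the shift along the tool's x, y, z in cm, a list of three; "dr": the turn, a rotation vector about the tool's x, y, z in rad, a list of three. In form: [{"gripper": gripper, "delta_pos": [dx, dy, dz], "dr": [ax, ay, az]}, ...]. A call has exactly 5 rows; each row shifts and turns the commanded pose from where the row before left it, along the tool's axes as they then stand; what a row does not reach is not made up. A row lasts 1/12 s, in which the tool goes at most 41.7 mm and 7.16 degrees, less where a joint would pass 70% of its speed; a pose out of reach is approached as far as the arm can. A call with a gripper value outside its range is refused whole. The fingers move at their own pace and stop on an object; the grip force is fixed at half the most. Time passes only in rows, so rows that do not move let the fingers close, or fill a call up. It gives the time, the measured TCP pose, the force and the opening at its end, in the units of the state.
- ctrl.get_obs(): the state, without advancing time (a new reading comes with each control period).
- ctrl.get_image(name): name is "scene" or "side" or "wrist"; returns a dict with "img" (480x640x3 uint8, red, green, blue), "range_z" (480x640 float32, mm along the optical axis (not along the pixel's ray), 0 where there is no reading), "mtx" (3x3 intrinsics, pixels), "k1" (the pictures are not rectified: a ray, as slopes to the right and down, at radius r is drawn at 1 + k1 r^2 times it, then the intrinsics apply), "rvec" (rotation vector, rad) and "tvec" (3), from world to camera coordinates, as OpenCV has them. Camera axes: x right, y down, z forward; pixel columns grow to the right and rows downward; lengths in mm; the calibration is good to about 2 mm. A picture is of the moment at which its call begins.
- ctrl.close_job(): hands the job in, once; it reports no verdict.
The state is a dict: "t": time; "qpos": joint angles; "qvel": joint speeds; "joint_torque": joint torques, N m; "ee_pos": TCP position; "orientation": TCP orientation; "ft_force": force on the tool from outside, world axes, zero at the start; "moment": the same for the moment, N m; "width": finger opening in mm.
Only numpy, scipy, OpenCV 4.12 (cv2) and the standard library are available. Lean on these libraries where they do the work, as an engineer would, in place of code of your own. Each camera call takes 0.05 s, during which the arm holds its last target. There are 200 camera calls.

TASK

Wind the medicine chest's shutter fully open with its crank, counterclockwise seen from above, at a steady pace and keeping your hand at the crank's grip the whole way round. Then take the brown glass bottle out of the chest and stand it upright on the blue dispensing tray, setting it down rather than dropping it. Leave the clear bottle standing in the chest, and do not disturb the torch, the carton and the pill jar on the counter.

Things in the scene. Friction and masses are not known exactly. Their poses are not given: they have to be found in the camera images.
- chest: Cream metal chest, fixed to the counter, 220 (its x) x 400 (its y) x 130 mm high; origin at the centre of its underside, z up. Its +y end is the open-topped medicine well (inside x -105 to 105 mm, y 20 to 195 mm, floor 6 mm above the counter, walls 5 mm, rim 130 mm high), closed by a ribbed cream shutter lying 113 to 121 mm above the counter. Its -y end (y below 25 mm) is covered by a fixed top, which carries the crank and takes in the shutter when it opens.
- shutter (a joint): Opening of the shutter in m: 0 closed, 0.165 fully open. It slides to the chest's -y, driven by the crank only: 10.5 mm per rad of the crank.
- crank (a joint): Angle of the crank in rad about the upright axis, counterclockwise from above positive: 0 shutter closed (crank arm points to the chest's +y), 15.71 (two and a half turns, arm points to the chest's -y) fully open, at a hard stop. It starts between 0 and 1.2. It has light friction (about 0.1 N m, some 2 N at the grip) and stays where it is left.
- crank_axis (a point): Point on the crank's upright axis (chest x 0, y -100 mm), 181 mm above the counter, level with the middle of the grip. The crank's hub and steel arm stay below 163 mm.
- crank_grip (a point): Middle of the crank's grip: an upright black cylinder, 24 mm diameter, 50 mm tall (156 to 206 mm above the counter), that spins freely on its pin, 60 mm from the crank's axis. Only its position means anything: its orientation spins.
- amber_bottle: Brown glass bottle to dispense, paper label, green cap, about 0.13 kg: body 46 mm diameter to 64 mm height, narrowing to the neck; cap 28 mm diameter, from 80 to 102 mm height. Origin at the centre of its underside, z up to the cap. It stands in the well at about chest y 107 mm and x +50 or -50 mm.
- clear_bottle: Clear (pale blue-grey) glass bottle of the same shape and cap, in the other place of the well; it stays there.
- tray: Blue dispensing tray, fixed to the counter, 160 x 160 mm, rim 14 mm high, walls 4 mm, inner floor 4 mm above the counter; origin at the centre of its underside.
- torch: Bystander: orange torch standing on its head, 48 mm diameter, 135 mm tall; origin at the centre of its underside.
- carton: Bystander: white and purple carton, 60 x 110 x 35 mm; origin at the centre of its underside.
- pill_jar: Bystander: white jar, 60 mm diameter, 85 mm tall; origin at the centre of its underside.

How it is judged (in metres and radians):
On the way:
1. the crank is wound until the shutter is fully open (crank past 15.2 rad) (value of joint crank above 15.2 rad), for 0.2 s.
At the end, for the whole second after the job is handed in: The shutter is still fully open (crank past 15.2 rad, within about 5 mm of fully open), the brown bottle stands upright (within 0.1 rad) and at rest on the tray's floor within its rim, and the clear bottle stands upright in the chest (value of joint crank above 15.2 rad and x of amber_bottle in the frame of tray between -0.057 and 0.057 m and y of amber_bottle in the frame of tray between -0.057 and 0.057 m and z of amber_bottle in the frame of tray below 0.012 m and angle between amber_bottle's own z axis and vertical below 0.1 rad and linear speed of amber_bottle below 0.02 m/s and contact force between amber_bottle and tray above 0.2 N and y of clear_bottle in the frame of chest above 0.02 m and height (world z) of clear_bottle below 0.02 m and angle between clear_bottle's own z axis and vertical below 0.15 rad); the robot touches nothing.
It fails at once if the hand leaves the crank's grip (grasp point over 60 mm from the middle of the grip) while the crank is between 2.0 and 14.5 rad (value of joint crank between 2 and 14.5 rad and distance between the grasp point and crank_grip above 0.06 m).
It fails at once if the crank races (over 8 rad/s, more than a turn a second) (velocity of joint crank above 8 rad/s).
It fails at once if the brown bottle is let go over the tray with its underside more than 25 mm above the counter (horizontal distance between amber_bottle and tray below 0.12 m and height (world z) of amber_bottle above 0.025 m and contact force between the fingers and amber_bottle below 0.02 N).
It fails at once if the clear bottle is lifted out or tipped over (height (world z) of clear_bottle above 0.05 m or angle between clear_bottle's own z axis and vertical above 0.5 rad).
It fails at once if the torch, carton or pill jar is moved more than 30 mm (distance of any of torch, carton, pill_jar from where it was at the start of the episode above 0.03 m).
It also fails if it takes over 70 s, if anything falls off the work surface, if the arm or the gripper's body presses on something with over 40 N, if the wrist force passes 120 N, or if a joint passes its speed limit or range.

## Working session

There is one attempt and no reset: what is moved stays moved. The work goes in short steps, Python scripts to look and compute and a tool call to move; the robot and the scene stay as the last step left them, time stands still between calls to the robot, and variables do not carry over. Pictures are saved under pics/ and viewed, about 8 in all and at most 12, crops included, and the job is handed in when it is done.

Besides the shell and the picture viewer there is one more tool, called after ">>>" as name([rows], argument=value, ...), one row to a line, values as JSON. apply_moves: Moves the arm, as the interface text tells. Its arguments: {"type":"object","properties":{"increments":{"type":"array","items":{"type":"object","properties":{"gripper":{"type":"number"},"delta_pos":{"type":"array","items":{"type":"number"}},"dr":{"type":"array","items":{"type":"number"}}}}}},"required":["increments"]}

```bash
mkdir -p pics; ls
cat > h.py <<'E'
import numpy as np, cv2
from workcell import ctrl
from scipy.spatial.transform import Rotation as R
def cloud(d):
    z=d["range_z"].astype(float); h,w=z.shape
    u,v=np.meshgrid(np.arange(w),np.arange(h))
    p=np.stack([u,v],-1).reshape(-1,1,2).astype(np.float64)
    n=cv2.undistortPoints(p,d["mtx"],np.array([d["k1"],0,0,0.])).reshape(h,w,2)
    c=np.concatenate([n*z[...,None],z[...,None]],-1)
    Rm=cv2.Rodrigues(np.array(d["rvec"],float))[0]
    W=(c-np.array(d["tvec"]).reshape(3))@Rm
    W[z==0]=np.nan
    return W
def shot(name,f):
    d=ctrl.get_image(name); cv2.imwrite("pics/"+f,d["img"][...,::-1]); W=cloud(d); np.save("pics/"+f[:-4]+".npy",W); return d,W
E
python3 - <<'E'
from h import *
o=ctrl.get_obs();print(o)
a,_=shot("scene","s0.png");b,_=shot("side","d0.png")
print(ctrl.get_obs()["t"])
E
```

```text
pics
{'t': 0.0, 'qpos': array([ 1.30797896e+00,  4.23844898e-01,  1.63069052e+00, -2.23419583e-05,
        1.08856922e+00, -1.90118865e-02]), 'qvel': array([-0.00013125, -0.00093285,  0.00029876,  0.00062508,  0.00012125,
        0.00078755]), 'joint_torque': array([ 1.94450418e-03, -5.44625473e+01, -2.73662245e+01,  6.44229027e-02,
        2.28005630e-02, -1.48994441e-04]), 'ee_pos': array([150.72136105, 605.99908407, 229.89893788]), 'orientation': array([ 0.19021527,  1.56250213, -0.19257597]), 'ft_force': array([-0.01177804, -0.31038727, -0.33443019]), 'moment': array([-0.02987404, -0.0112379 , -0.03943473]), 'width': 87.78935643107367}
0.1
```

View pics/s0.png

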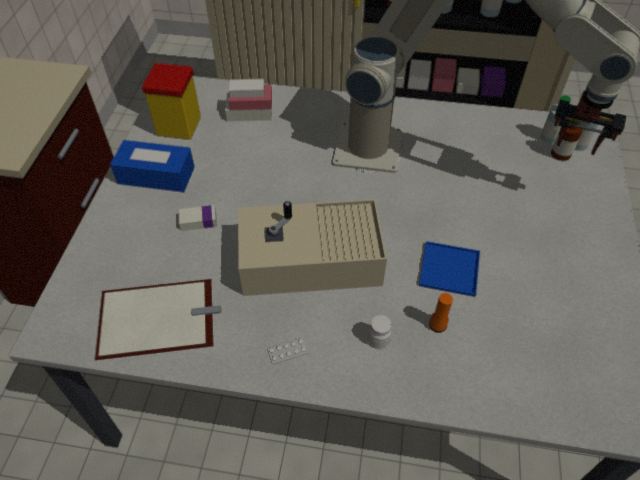

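View pics/d0.png

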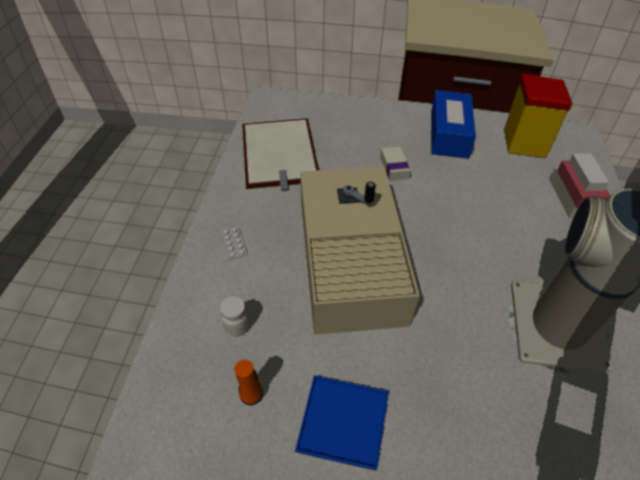

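The scene view shows the chest at about (310,245), the crank grip at (287,210), the tray at (450,268), the torch at (440,312) and the jar at (380,330). The side view agrees with it. Next I'll measure these.

Run:
```python
from h import *
for f,b in (("s0",(200,190,400,300)),("d0",(290,160,420,340))):
    W=np.load(f"pics/{f}.npy"); im=cv2.imread(f"pics/{f}.png").astype(int)
    x0,y0,x1,y1=b
    P=W[y0:y1,x0:x1].reshape(-1,3); C=im[y0:y1,x0:x1].reshape(-1,3)
    top=P[(P[:,2]>105)&(P[:,2]<140)]
    r=cv2.minAreaRect(top[:,:2].astype(np.float32)); print(f,"chest",r,cv2.boxPoints(r).round().tolist(), len(top))
    h=P[:,2]; print(" z hist",np.histogram(h[~np.isnan(h)],[90,105,115,122,127,133,140,150,160,170,190,205,215,300])[0])
    g=P[(h>170)&(h<215)]; print(" grip",len(g),np.median(g,0).round(1),g.min(0).round(1),g.max(0).round(1))
    pl=P[(h>126)&(h<136)]; print(" plane rect",cv2.minAreaRect(pl[:,:2].astype(np.float32)))
    bl=(im[...,0]>90)&(im[...,2]<50)&(W[...,2]<40)&(W[...,1]>0)
    Q=W[bl]; Q=Q[(np.abs(Q-np.median(Q,0))<130).all(1)]; print(" tray",cv2.minAreaRect(Q[:,:2].astype(np.float32)),len(Q))
    og=(im[...,2]>130)&(im[...,0]<60)&(im[...,1]<110)&(W[...,2]>50)&(W[...,0]>400)&(W[...,1]<500)
    Q=W[og]; print(" torch",len(Q),np.median(Q,0).round(),Q.min(0).round(),Q.max(0).round())
W=np.load("pics/s0.npy")
for n,(u,v) in dict(jar=(380,325),carton=(195,215),torch=(445,298)).items(): print(n,W[v,u].round())
```

```text
s0 chest ((515.9636840820312, -112.20489501953125), (231.68605041503906, 400.7383728027344), 14.150300979614258) [[355.0, 54.0], [453.0, -335.0], [677.0, -278.0], [579.0, 110.0]] 9073
 z hist [ 522  721 2522 1909 3266  655   50  120   26   41   53   22    0]
 grip 116 [ 495.2 -177.4  196.5] [ 473.6 -190.   170.7] [ 504.6 -167.1  211.4]
 plane rect ((516.4892578125, -112.06869506835938), (228.66238403320312, 400.07244873046875), 14.141242027282715)
 tray ((481.96685791015625, 294.2973937988281), (158.47967529296875, 166.5708770751953), 86.14848327636719) 2199
 torch 115 [677. 269. 134.] [660. 252. 125.] [695. 286. 142.]
d0 chest ((513.992919921875, -112.98356628417969), (220.17672729492188, 406.5692443847656), 14.48353099822998) [[357.0, 56.0], [458.0, -337.0], [671.0, -282.0], [570.0, 111.0]] 12821
 z hist [ 426  356 5272 1061 5753  379   36  165   43   61   54   46    0]
 grip 161 [ 486.5 -171.7  195.2] [ 474.1 -191.6  171. ] [ 497.9 -165.6  210.1]
 plane rect ((513.992919921875, -112.98356628417969), (220.17672729492188, 406.5692443847656), 14.48353099822998)
 tray ((480.18939208984375, 291.77142333984375), (167.24380493164062, 158.74375915527344), 85.96723175048828) 5966
 torch 237 [677. 269. 135.] [662. 252. 131.] [693. 286. 139.]
jar [754. 113.  84.]
carton [ 428. -487.   34.]
torch [676. 267. 132.]
```

```bash
cat >> h.py <<'E'
YAW=np.radians(14.3); CX=np.array([np.cos(YAW),np.sin(YAW)]); CY=np.array([-CX[1],CX[0]]); C0=np.array([515,-112.5])
AX=C0-100*CY
def goal(s=1):  # tool x down, tool y = s*chest y
    x=np.array([0,0,-1.]); y=s*np.array([*CY,0]); return R.from_matrix(np.stack([x,y,np.cross(x,y)],1))
def plan(p0,R0,p1,R1,n):
    """equal rows: position along straight line, turn at constant rate; returns tool-frame rows"""
    rv=(R0.inv()*R1).as_rotvec()/n; out=[];Rk=R0
    for k in range(n):
        out.append(np.r_[Rk.inv().apply((p1-p0)/n)/10,rv]); Rk=Rk*R.from_rotvec(rv)
    return np.array(out)
E
python3 - <<'E'
from h import *
o=ctrl.get_obs(); R0=R.from_rotvec(o["orientation"]); print(R0.as_matrix().round(3))
for s in (1,-1): 
    print(s,(R0.inv()*goal(s)).as_rotvec().round(4)); print(goal(s).as_matrix().round(3))
print("axis",AX)
np.set_printoptions(suppress=True)
p=o["ee_pos"]; a=np.array([420,330,250.]); 
print(plan(p,R0,a,goal(1),10).round(3));
E
```

```text
[[-0.     0.241  0.97 ]
 [-0.001  0.97  -0.241]
 [-1.    -0.001 -0.   ]]
1 [-4.934e-01 -4.000e-04  1.300e-03]
[[ 0.    -0.247  0.969]
 [ 0.     0.969  0.247]
 [-1.     0.     0.   ]]
-1 [2.6482e+00 1.8000e-03 5.0000e-04]
[[-0.     0.247 -0.969]
 [ 0.    -0.969 -0.247]
 [-1.     0.     0.   ]]
axis [ 539.69990127 -209.40157314]
[[-0.197 -2.029  3.28  -0.049 -0.     0.   ]
 [-0.198 -2.189  3.176 -0.049 -0.     0.   ]
 [-0.198 -2.343  3.064 -0.049 -0.     0.   ]
 [-0.198 -2.491  2.944 -0.049 -0.     0.   ]
 [-0.198 -2.633  2.818 -0.049 -0.     0.   ]
 [-0.198 -2.769  2.685 -0.049 -0.     0.   ]
 [-0.199 -2.898  2.545 -0.049 -0.     0.   ]
 [-0.199 -3.02   2.399 -0.049 -0.     0.   ]
 [-0.199 -3.134  2.247 -0.049 -0.     0.   ]
 [-0.2   -3.241  2.09  -0.049 -0.     0.   ]]
```

Run:
```python
from h import *
np.set_printoptions(suppress=True)
o=ctrl.get_obs(); R0=R.from_rotvec(o["orientation"]); p=o["ee_pos"]; 
m=R0*R.from_rotvec([1.06,0,0]); a=np.array([420,330,260.]); b=np.array([487,-178,260.])
print(plan(p,R0,a,m,10).round(2)); print(plan(a,m,b,R0*R.from_rotvec([2.65,0,0]),15).round(3))
```

```text
[[-0.3  -2.03  3.28  0.11  0.    0.  ]
 [-0.3  -1.67  3.48  0.11  0.    0.  ]
 [-0.3  -1.29  3.63  0.11  0.    0.  ]
 [-0.3  -0.9   3.75  0.11  0.    0.  ]
 [-0.3  -0.5   3.82  0.11  0.    0.  ]
 [-0.3  -0.09  3.86  0.11  0.    0.  ]
 [-0.3   0.32  3.84  0.11  0.    0.  ]
 [-0.3   0.72  3.79  0.11  0.    0.  ]
 [-0.3   1.12  3.69  0.11  0.    0.  ]
 [-0.3   1.5   3.55  0.11  0.    0.  ]]
[[ 0.004 -0.463  3.385  0.106  0.     0.   ]
 [ 0.004 -0.102  3.414  0.106  0.     0.   ]
 [ 0.004  0.26   3.406  0.106  0.     0.   ]
 [ 0.004  0.619  3.359  0.106  0.     0.   ]
 [ 0.004  0.971  3.275  0.106  0.     0.   ]
 [ 0.004  1.312  3.154  0.106  0.     0.   ]
 [ 0.004  1.638  2.998  0.106  0.     0.   ]
 [ 0.004  1.946  2.807  0.106  0.     0.   ]
 [ 0.004  2.232  2.586  0.106  0.     0.   ]
 [ 0.004  2.493  2.335  0.106  0.     0.   ]
 [ 0.004  2.726  2.058  0.106  0.     0.   ]
 [ 0.004  2.929  1.758  0.106  0.     0.   ]
 [ 0.004  3.098  1.439  0.106  0.     0.   ]
 [ 0.004  3.233  1.103  0.106  0.     0.   ]
 [ 0.004  3.332  0.754  0.106  0.     0.   ]]
```

>>> apply_moves([
  {"gripper": 100,"delta_pos": [-0.3,-2.0,3.3],"dr": [0.106,0,0]},
  {"gripper": 100,"delta_pos": [-0.3,-1.7,3.5],"dr": [0.106,0,0]},
  {"gripper": 100,"delta_pos": [-0.3,-1.3,3.6],"dr": [0.106,0,0]},
  {"gripper": 100,"delta_pos": [-0.3,-0.9,3.7],"dr": [0.106,0,0]},
  {"gripper": 100,"delta_pos": [-0.3,-0.5,3.8],"dr": [0.106,0,0]},
])

```text
t: 0.52
ee_pos: [285.6, 467.3, 245.5]
orientation: [0.608, 1.484, -0.609]
ft_force: [0.7, 0.1, 0.6]
width: 87.7
```

>>> apply_moves([
  {"gripper": 100,"delta_pos": [-0.3,-0.1,3.9],"dr": [0.106,0,0]},
  {"gripper": 100,"delta_pos": [-0.3,0.3,3.8],"dr": [0.106,0,0]},
  {"gripper": 100,"delta_pos": [-0.3,0.7,3.8],"dr": [0.106,0,0]},
  {"gripper": 100,"delta_pos": [-0.3,1.1,3.7],"dr": [0.106,0,0]},
  {"gripper": 100,"delta_pos": [-0.3,1.5,3.5],"dr": [0.106,0,0]},
])

```text
t: 0.93
ee_pos: [419.9, 329.0, 260.7]
orientation: [1.014, 1.322, -1.015]
ft_force: [-0.1, -0.1, 0.3]
width: 88.1
```

>>> apply_moves([
  {"gripper": 100,"delta_pos": [0,-0.5,3.4],"dr": [0.106,0,0]},
  {"gripper": 100,"delta_pos": [0,-0.1,3.4],"dr": [0.106,0,0]},
  {"gripper": 100,"delta_pos": [0,0.3,3.4],"dr": [0.106,0,0]},
  {"gripper": 100,"delta_pos": [0,0.6,3.4],"dr": [0.106,0,0]},
  {"gripper": 100,"delta_pos": [0,1.0,3.3],"dr": [0.106,0,0]},
])

```text
t: 1.35
ee_pos: [441.1, 159.1, 260.4]
orientation: [1.403, 1.07, -1.404]
ft_force: [0.7, -0.0, 0.9]
width: 87.6
```

>>> apply_moves([
  {"gripper": 100,"delta_pos": [0,1.3,3.2],"dr": [0.106,0,0]},
  {"gripper": 100,"delta_pos": [0,1.6,3.0],"dr": [0.106,0,0]},
  {"gripper": 100,"delta_pos": [0,1.9,2.8],"dr": [0.106,0,0]},
  {"gripper": 100,"delta_pos": [0,2.2,2.6],"dr": [0.106,0,0]},
  {"gripper": 100,"delta_pos": [0,2.5,2.3],"dr": [0.106,0,0]},
])

```text
t: 1.77
ee_pos: [462.3, -9.9, 260.6]
orientation: [1.768, 0.719, -1.769]
ft_force: [0.3, 0.1, 0.2]
width: 87.7
```

>>> apply_moves([
  {"gripper": 100,"delta_pos": [0,2.7,2.0],"dr": [0.106,0,0]},
  {"gripper": 100,"delta_pos": [0,2.9,1.8],"dr": [0.106,0,0]},
  {"gripper": 100,"delta_pos": [0,3.1,1.4],"dr": [0.106,0,0]},
  {"gripper": 100,"delta_pos": [0,3.2,1.1],"dr": [0.106,0,0]},
  {"gripper": 100,"delta_pos": [0,3.3,0.8],"dr": [0.106,0,0]},
])

```text
t: 2.18
ee_pos: [484.2, -178.1, 260.5]
orientation: [2.092, 0.255, -2.093]
ft_force: [0.4, 1.4, 0.3]
width: 87.6
```

Run:
```python
from h import *
d,W=shot("wrist","w0.png"); o=ctrl.get_obs(); print(o["ee_pos"],o["qpos"].round(2),(R.from_rotvec(o["orientation"]).inv()*goal(-1)).as_rotvec())
h=W[...,2]; g=W[(h>200)&(h<212)]; print(len(g)); 
g=g[np.linalg.norm(g[:,:2]-[487,-178],axis=1)<30]; print(len(g),g.mean(0),g.min(0),g.max(0))
```

```text
[ 485.48828518 -182.91031913  260.77608658] [-0.38  0.23  1.84 -0.    1.07  0.96] [-0.01548783 -0.0005991  -0.00322134]
1084
1084 [ 488.02914711 -178.17122909  206.70783423] [ 475.11060753 -190.17972119  200.07806182] [ 498.58142652 -166.54741548  210.03583831]
```

View pics/w0.png

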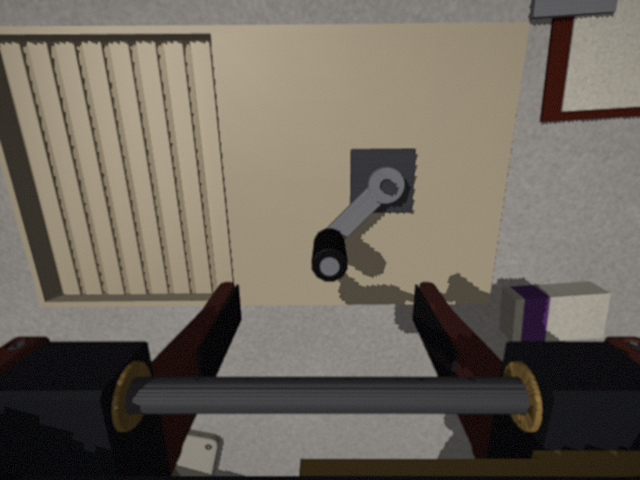

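The wrist view shows the grip top at (330,265), the hub at (387,186) and the carton at right (550,315), clear of the hand. The grip is within 5 mm of the estimate.

Run:
```python
from h import *
W=np.load("pics/w0.npy"); print(W[186,387], W[170:203:4,387][:,:].round(1).tolist(), W[186,370:405:4].round(1).tolist())
g=np.array([487.3,-178.3]); print(AX,np.linalg.norm(g-AX))
for a in (AX,): 
    v=g-a; print("crank",np.arctan2(-(v@CX),v@CY))
# fixed top plane edges
h=W[...,2]; pl=W[(h>125)&(h<135)&(np.abs(W[...,0]-515)<200)]; print(cv2.minAreaRect(pl[:,:2].astype(np.float32)),len(pl))
```

```text
[ 538.68502995 -208.23178247  163.56924146] [[549.0, -206.3, 156.4], [546.4, -206.9, 158.0], [543.5, -207.9, 156.8], [541.4, -207.5, 163.1], [538.7, -208.2, 163.6], [535.9, -209.2, 163.1], [532.4, -211.1, 157.6], [529.5, -212.2, 156.7], [526.6, -213.0, 156.8]] [[534.9, -197.7, 155.8], [535.7, -200.3, 157.0], [536.4, -203.2, 156.7], [537.8, -204.8, 163.3], [538.5, -207.5, 163.6], [539.2, -210.3, 163.8], [539.9, -213.0, 163.7], [539.9, -217.5, 156.4], [540.6, -220.1, 157.2]]
[ 539.69990127 -209.40157314] 60.93486280586497
crank 0.7855563680469265
((513.71337890625, -111.76043701171875), (221.23876953125, 401.9545593261719), 14.368988037109375) 78298
```

>>> apply_moves([
  {"gripper": 100,"delta_pos": [1.5,-0.4,-0.3],"dr": [-0.015,0,0]},
  {"gripper": 100,"delta_pos": [2.0,0,0],"dr": [0,0,0]},
  {"gripper": 100,"delta_pos": [2.0,0,0],"dr": [0,0,0]},
  {"gripper": 100,"delta_pos": [1.8,0,0],"dr": [0,0,0]},
  {"gripper": 100,"delta_pos": [1.0,0,0],"dr": [0,0,0]},
])

```text
t: 2.65
ee_pos: [485.2, -171.4, 175.5]
orientation: [2.079, 0.277, -2.085]
ft_force: [-0.4, 0.5, 0.6]
width: 87.7
```

>>> apply_moves([
  {"gripper": 0,"delta_pos": [0,0,0],"dr": [0,0,0]},
  {"gripper": 0,"delta_pos": [0,0,0],"dr": [0,0,0]},
  {"gripper": 0,"delta_pos": [0,0,0],"dr": [0,0,0]},
  {"gripper": 0,"delta_pos": [0,0,0],"dr": [0,0,0]},
  {"gripper": 0,"delta_pos": [0,0,0],"dr": [0,0,0]},
])

```text
t: 3.07
ee_pos: [487.0, -172.0, 178.7]
orientation: [2.082, 0.274, -2.079]
ft_force: [-0.1, 0.1, 0.3]
width: 58.1
```

>>> apply_moves([
  {"gripper": 0,"delta_pos": [0,0.3,0.1],"dr": [0,0,0]},
  {"gripper": 0,"delta_pos": [0,0.3,0.1],"dr": [0,0,0]},
  {"gripper": 0,"delta_pos": [0,0,0],"dr": [0,0,0]},
  {"gripper": 0,"delta_pos": [0,0,0],"dr": [0,0,0]},
  {"gripper": 0,"delta_pos": [0,0,0],"dr": [0,0,0]},
])

```text
t: 3.48
ee_pos: [486.1, -178.3, 177.7]
orientation: [2.081, 0.275, -2.081]
ft_force: [0.9, -2.6, 0.2]
width: 24.8
```

>>> apply_moves([
  {"gripper": 0,"delta_pos": [0,0,0],"dr": [0,0,0]},
  {"gripper": 0,"delta_pos": [0,0,0],"dr": [0,0,0]},
  {"gripper": 0,"delta_pos": [0,0,0],"dr": [0,0,0]},
  {"gripper": 0,"delta_pos": [0,0,0],"dr": [0,0,0]},
  {"gripper": 0,"delta_pos": [0,0,0],"dr": [0,0,0]},
])

```text
t: 3.9
ee_pos: [486.2, -178.3, 177.7]
orientation: [2.081, 0.275, -2.081]
ft_force: [0.6, -2.8, 0.0]
width: 23.1
```

Run:
```python
from h import *
np.set_printoptions(suppress=True)
o=ctrl.get_obs(); print(o["t"],o["ee_pos"],o["ft_force"],o["width"],(R.from_rotvec(o["orientation"]).inv()*goal(-1)).as_rotvec())
A=np.array([539.3,-208.8]); p=o["ee_pos"][:2]; v=p-A; print(np.linalg.norm(v)); th=np.arctan2(-(v@CX),v@CY); print(th)
Rt=R.from_rotvec(o["orientation"]).as_matrix()
# ramped first call then steady 18deg/row
st=np.radians([4,9,14,18,18]+[18]*50); ths=th+np.cumsum(st)
ths=ths[ths<15.75]; print(len(ths),ths[-1])
pos=np.array([A+60*(-np.sin(t)*CX+np.cos(t)*CY) for t in np.r_[th,ths]]); pos[0]=p
d=np.diff(pos,axis=0); rows=np.c_[d@Rt[:2,1],d@Rt[:2,2]]/10
for k,r in enumerate(rows.round(2)): print(k,r,ths[k].round(3))
```

```text
3.9 [ 486.20136636 -178.28000734  177.70992596] [ 0.61523258 -2.82454831  0.02022849] 23.140463836304562 [ 0.01325234 -0.00017297 -0.00034586]
61.24487607813215
0.7995458814973827
49 15.722110986048898
0 [0.39 0.2 ] 0.869
1 [0.76 0.56] 1.026
2 [1.33 0.62] 1.271
3 [1.85 0.29] 1.585
4 [ 1.85 -0.3 ] 1.899
5 [ 1.67 -0.85] 2.213
6 [ 1.33 -1.33] 2.527
7 [ 0.85 -1.67] 2.842
8 [ 0.29 -1.85] 3.156
9 [-0.3  -1.85] 3.47
10 [-0.85 -1.67] 3.784
11 [-1.33 -1.33] 4.098
12 [-1.67 -0.85] 4.412
13 [-1.85 -0.29] 4.727
14 [-1.85  0.3 ] 5.041
15 [-1.67  0.85] 5.355
16 [-1.33  1.33] 5.669
17 [-0.85  1.67] 5.983
18 [-0.29  1.85] 6.297
19 [0.3  1.85] 6.611
20 [0.85 1.67] 6.926
21 [1.33 1.33] 7.24
22 [1.67 0.85] 7.554
23 [1.85 0.29] 7.868
24 [ 1.85 -0.3 ] 8.182
25 [ 1.67 -0.85] 8.496
26 [ 1.33 -1.33] 8.811
27 [ 0.85 -1.67] 9.125
28 [ 0.29 -1.85] 9.439
29 [-0.3  -1.85] 9.753
30 [-0.85 -1.67] 10.067
31 [-1.33 -1.33] 10.381
32 [-1.67 -0.85] 10.696
33 [-1.85 -0.29] 11.01
34 [-1.85  0.3 ] 11.324
35 [-1.67  0.85] 11.638
36 [-1.33  1.33] 11.952
37 [-0.85  1.67] 12.266
38 [-0.29  1.85] 12.581
39 [0.3  1.85] 12.895
40 [0.85 1.67] 13.209
41 [1.33 1.33] 13.523
42 [1.67 0.85] 13.837
43 [1.85 0.29] 14.151
44 [ 1.85 -0.3 ] 14.465
45 [ 1.67 -0.85] 14.78
46 [ 1.33 -1.33] 15.094
47 [ 0.85 -1.67] 15.408
48 [ 0.29 -1.85] 15.722
```

>>> apply_moves([
  {"gripper": 0,"delta_pos": [0,0.39,0.2],"dr": [0,0,0]},
  {"gripper": 0,"delta_pos": [0,0.76,0.56],"dr": [0,0,0]},
  {"gripper": 0,"delta_pos": [0,1.33,0.62],"dr": [0,0,0]},
  {"gripper": 0,"delta_pos": [0,1.85,0.29],"dr": [0,0,0]},
  {"gripper": 0,"delta_pos": [0,1.85,-0.3],"dr": [0,0,0]},
])

```text
t: 4.32
ee_pos: [486.5, -241.4, 177.7]
orientation: [2.078, 0.278, -2.086]
ft_force: [-0.4, 3.1, 3.5]
width: 24.1
```

>>> apply_moves([
  {"gripper": 0,"delta_pos": [0,1.67,-0.85],"dr": [0,0,0]},
  {"gripper": 0,"delta_pos": [0,1.33,-1.33],"dr": [0,0,0]},
  {"gripper": 0,"delta_pos": [0,0.85,-1.67],"dr": [0,0,0]},
  {"gripper": 0,"delta_pos": [0,0.29,-1.85],"dr": [0,0,0]},
  {"gripper": 0,"delta_pos": [0,-0.3,-1.85],"dr": [0,0,0]},
])

```text
t: 4.73
ee_pos: [571.5, -259.3, 177.6]
orientation: [2.081, 0.275, -2.085]
ft_force: [-7.6, 5.6, 4.7]
width: 23.6
```

>>> apply_moves([
  {"gripper": 0,"delta_pos": [0,-0.85,-1.67],"dr": [0,0,0]},
  {"gripper": 0,"delta_pos": [0,-1.33,-1.33],"dr": [0,0,0]},
  {"gripper": 0,"delta_pos": [0,-1.67,-0.85],"dr": [0,0,0]},
  {"gripper": 0,"delta_pos": [0,-1.85,-0.29],"dr": [0,0,0]},
  {"gripper": 0,"delta_pos": [0,-1.85,0.3],"dr": [0,0,0]},
])

```text
t: 5.15
ee_pos: [587.9, -176.1, 177.5]
orientation: [2.076, 0.275, -2.084]
ft_force: [-11.2, -10.1, 5.3]
width: 23.7
```

>>> apply_moves([
  {"gripper": 0,"delta_pos": [0,-1.67,0.85],"dr": [0,0,0]},
  {"gripper": 0,"delta_pos": [0,-1.33,1.33],"dr": [0,0,0]},
  {"gripper": 0,"delta_pos": [0,-0.85,1.67],"dr": [0,0,0]},
  {"gripper": 0,"delta_pos": [0,-0.29,1.85],"dr": [0,0,0]},
  {"gripper": 0,"delta_pos": [0,0.3,1.85],"dr": [0,0,0]},
])

```text
t: 5.57
ee_pos: [506.0, -158.2, 177.7]
orientation: [2.082, 0.276, -2.079]
ft_force: [6.8, -6.3, -3.4]
width: 23.8
```

>>> apply_moves([
  {"gripper": 0,"delta_pos": [0,0.85,1.67],"dr": [0,0,0]},
  {"gripper": 0,"delta_pos": [0,1.33,1.33],"dr": [0,0,0]},
  {"gripper": 0,"delta_pos": [0,1.67,0.85],"dr": [0,0,0]},
  {"gripper": 0,"delta_pos": [0,1.85,0.29],"dr": [0,0,0]},
  {"gripper": 0,"delta_pos": [0,1.85,-0.3],"dr": [0,0,0]},
])

```text
t: 5.98
ee_pos: [486.6, -241.8, 177.7]
orientation: [2.079, 0.277, -2.085]
ft_force: [1.6, 4.4, 2.4]
width: 23.6
```

>>> apply_moves([
  {"gripper": 0,"delta_pos": [0,1.67,-0.85],"dr": [0,0,0]},
  {"gripper": 0,"delta_pos": [0,1.33,-1.33],"dr": [0,0,0]},
  {"gripper": 0,"delta_pos": [0,0.85,-1.67],"dr": [0,0,0]},
  {"gripper": 0,"delta_pos": [0,0.29,-1.85],"dr": [0,0,0]},
  {"gripper": 0,"delta_pos": [0,-0.3,-1.85],"dr": [0,0,0]},
])

```text
t: 6.4
ee_pos: [571.5, -259.3, 177.6]
orientation: [2.081, 0.275, -2.085]
ft_force: [-7.1, 6.7, 5.2]
width: 23.7
```

Tracking is steady and the forces are small, so I'm continuing and will slow down at the end.

>>> apply_moves([
  {"gripper": 0,"delta_pos": [0,-0.85,-1.67],"dr": [0,0,0]},
  {"gripper": 0,"delta_pos": [0,-1.33,-1.33],"dr": [0,0,0]},
  {"gripper": 0,"delta_pos": [0,-1.67,-0.85],"dr": [0,0,0]},
  {"gripper": 0,"delta_pos": [0,-1.85,-0.29],"dr": [0,0,0]},
  {"gripper": 0,"delta_pos": [0,-1.85,0.3],"dr": [0,0,0]},
])

```text
t: 6.82
ee_pos: [587.9, -176.2, 177.5]
orientation: [2.076, 0.275, -2.084]
ft_force: [-11.0, -11.0, 4.3]
width: 23.6
```

>>> apply_moves([
  {"gripper": 0,"delta_pos": [0,-1.67,0.85],"dr": [0,0,0]},
  {"gripper": 0,"delta_pos": [0,-1.33,1.33],"dr": [0,0,0]},
  {"gripper": 0,"delta_pos": [0,-0.85,1.67],"dr": [0,0,0]},
  {"gripper": 0,"delta_pos": [0,-0.29,1.85],"dr": [0,0,0]},
  {"gripper": 0,"delta_pos": [0,0.3,1.85],"dr": [0,0,0]},
])

```text
t: 7.23
ee_pos: [506.0, -158.3, 177.8]
orientation: [2.082, 0.275, -2.079]
ft_force: [6.3, -5.5, -3.1]
width: 23.5
```

>>> apply_moves([
  {"gripper": 0,"delta_pos": [0,0.85,1.67],"dr": [0,0,0]},
  {"gripper": 0,"delta_pos": [0,1.33,1.33],"dr": [0,0,0]},
  {"gripper": 0,"delta_pos": [0,1.67,0.85],"dr": [0,0,0]},
  {"gripper": 0,"delta_pos": [0,1.85,0.29],"dr": [0,0,0]},
  {"gripper": 0,"delta_pos": [0,1.85,-0.3],"dr": [0,0,0]},
])

```text
t: 7.65
ee_pos: [486.6, -241.8, 177.7]
orientation: [2.079, 0.277, -2.085]
ft_force: [2.1, 3.1, 2.6]
width: 23.7
```

>>> apply_moves([
  {"gripper": 0,"delta_pos": [0,1.67,-0.85],"dr": [0,0,0]},
  {"gripper": 0,"delta_pos": [0,1.33,-1.33],"dr": [0,0,0]},
  {"gripper": 0,"delta_pos": [0,0.5,-0.9],"dr": [0,0,0]},
  {"gripper": 0,"delta_pos": [0,0.35,-0.77],"dr": [0,0,0]},
  {"gripper": 0,"delta_pos": [0,0.2,-1.0],"dr": [0,0,0]},
])

```text
t: 8.07
ee_pos: [546.6, -268.8, 177.8]
orientation: [2.08, 0.273, -2.081]
ft_force: [-1.5, -3.8, 0.8]
width: 23.3
```

Run:
```python
from h import *
o=ctrl.get_obs(); print(o["ee_pos"],o["ft_force"],o["width"])
A=np.array([539.3,-208.8]); v=o["ee_pos"][:2]-A; print(np.linalg.norm(v),np.arctan2(-(v@CX),v@CY)+4*np.pi)
```

```text
[ 546.59042666 -268.82116055  177.80161157] [-1.46620875 -3.82768476  0.80899056] 23.333641272872573
60.46230258814428 15.579253347251248
```

>>> apply_moves([
  {"gripper": 0,"delta_pos": [0,0,-0.3],"dr": [0,0,0]},
  {"gripper": 0,"delta_pos": [0,0,-0.3],"dr": [0,0,0]},
  {"gripper": 0,"delta_pos": [0,0,-0.3],"dr": [0,0,0]},
  {"gripper": 0,"delta_pos": [0,0,0],"dr": [0,0,0]},
  {"gripper": 0,"delta_pos": [0,0,0],"dr": [0,0,0]},
])

```text
t: 8.48
ee_pos: [552.9, -267.3, 177.7]
orientation: [2.074, 0.273, -2.084]
ft_force: [-9.5, -14.2, 4.3]
width: 23.6
```

>>> apply_moves([
  {"gripper": 100,"delta_pos": [0,0,0.2],"dr": [0,0,0]},
  {"gripper": 100,"delta_pos": [0,0,0],"dr": [0,0,0]},
  {"gripper": 100,"delta_pos": [0,0,0],"dr": [0,0,0]},
  {"gripper": 100,"delta_pos": [0,0,0],"dr": [0,0,0]},
  {"gripper": 100,"delta_pos": [-1,0,0],"dr": [0,0,0]},
])

```text
t: 8.9
ee_pos: [552.0, -264.8, 186.1]
orientation: [2.079, 0.278, -2.085]
ft_force: [-0.9, 1.1, -0.0]
width: 53.5
```

>>> apply_moves([
  {"gripper": 100,"delta_pos": [-2.5,0,0],"dr": [0,0,0]},
  {"gripper": 100,"delta_pos": [-3,0,0],"dr": [0,0,0]},
  {"gripper": 100,"delta_pos": [-3,-1.7,0.2],"dr": [0,0,0]},
  {"gripper": 100,"delta_pos": [-2,-3,0.5],"dr": [0,0,0]},
  {"gripper": 100,"delta_pos": [-1,-3.5,0.5],"dr": [0,0,0]},
])

```text
t: 9.32
ee_pos: [521.5, -190.3, 306.5]
orientation: [2.086, 0.271, -2.076]
ft_force: [0.6, 0.7, 0.3]
width: 86.1
```

>>> apply_moves([
  {"gripper": 100,"delta_pos": [0,-4,0.6],"dr": [0,0,0]},
  {"gripper": 100,"delta_pos": [0,-4,0.7],"dr": [0,0,0]},
  {"gripper": 100,"delta_pos": [0,-4,0.7],"dr": [0,0,0]},
  {"gripper": 100,"delta_pos": [0,-3.5,0.5],"dr": [0,0,0]},
  {"gripper": 100,"delta_pos": [0,-2.0,0.3],"dr": [0,0,0]},
])

```text
t: 9.73
ee_pos: [445.7, -25.5, 303.4]
orientation: [2.081, 0.277, -2.08]
ft_force: [0.5, -0.1, -0.1]
width: 87.6
```

>>> apply_moves([
  {"gripper": 100,"delta_pos": [0,0,0],"dr": [0,0,0]},
  {"gripper": 100,"delta_pos": [0,0,0],"dr": [0,0,0]},
  {"gripper": 100,"delta_pos": [0,0,0],"dr": [0,0,0]},
  {"gripper": 100,"delta_pos": [0,0,0],"dr": [0,0,0]},
  {"gripper": 100,"delta_pos": [0,0,0],"dr": [0,0,0]},
])

```text
t: 10.15
ee_pos: [448.1, -29.1, 302.7]
orientation: [2.082, 0.274, -2.082]
ft_force: [0.1, -0.3, 0.4]
width: 87.7
```

Run:
```python
from h import *
d,W=shot("wrist","w1.png"); o=ctrl.get_obs(); print(o["ee_pos"],(R.from_rotvec(o["orientation"]).inv()*goal(-1)).as_rotvec())
h=W[...,2]
for sx in (-50,50):
    c=C0+sx*CX+107*CY; m=(np.linalg.norm(W[...,:2]-c,axis=-1)<28)&(h>98)&(h<116)
    g=W[m]; v,u=np.nonzero(m); print(sx,c.round(1),len(g)); 
    if len(g): (cc,r)=cv2.minEnclosingCircle(g[:,:2].astype(np.float32)); print(g.mean(0).round(1),cc,r,u.mean(),v.mean())
```

```text
[447.97347035 -29.08848772 302.56452128] [1.18580091e-02 2.94299705e-04 8.15366940e-06]
-50 [440.1 -21.2] 599
[440.2 -26.3 108.3] (439.16259765625, -26.528026580810547) 14.103303909301758 322.51752921535893 223.13856427378965
50 [537.    3.5] 707
[532.3   2.4 108.8] (532.0889892578125, 2.5691895484924316) 13.74959945678711 317.92786421499295 123.34936350777934
```

View pics/w1.png

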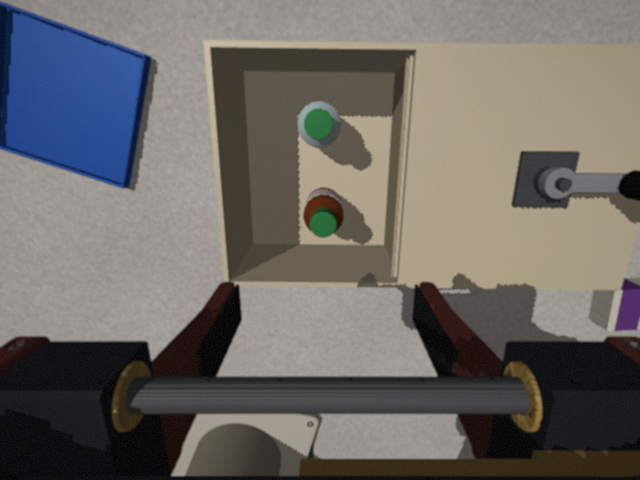

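The shutter is fully open. The brown bottle's cap is at (322,223) and the clear one's at (319,123), and the crank arm points to -y. I'm descending on the brown cap.

>>> apply_moves([
  {"gripper": 100,"delta_pos": [2,-0.46,0.77],"dr": [0.01,0,0]},
  {"gripper": 100,"delta_pos": [3,0,0],"dr": [0,0,0]},
  {"gripper": 100,"delta_pos": [3,0,0],"dr": [0,0,0]},
  {"gripper": 100,"delta_pos": [2.5,0,0],"dr": [0,0,0]},
  {"gripper": 100,"delta_pos": [2,0,0],"dr": [0,0,0]},
])

```text
t: 10.62
ee_pos: [438.4, -26.4, 175.8]
orientation: [2.086, 0.264, -2.089]
ft_force: [-0.4, -0.5, 0.3]
width: 87.6
```

>>> apply_moves([
  {"gripper": 100,"delta_pos": [2,0,0],"dr": [0,0,0]},
  {"gripper": 100,"delta_pos": [2.5,0,0],"dr": [0,0,0]},
  {"gripper": 100,"delta_pos": [2.5,0,0],"dr": [0,0,0]},
  {"gripper": 100,"delta_pos": [1.5,0,0],"dr": [0,0,0]},
  {"gripper": 100,"delta_pos": [0.5,0,0],"dr": [0,0,0]},
])

```text
t: 11.03
ee_pos: [437.7, -26.3, 85.3]
orientation: [2.083, 0.265, -2.092]
ft_force: [-1.0, 1.3, 0.9]
width: 87.9
```

>>> apply_moves([
  {"gripper": 0,"delta_pos": [0,0,0],"dr": [0,0,0]},
  {"gripper": 0,"delta_pos": [0,0,0],"dr": [0,0,0]},
  {"gripper": 0,"delta_pos": [0,0,0],"dr": [0,0,0]},
  {"gripper": 0,"delta_pos": [0,0,0],"dr": [0,0,0]},
  {"gripper": 0,"delta_pos": [0,0,0],"dr": [0,0,0]},
])

```text
t: 11.45
ee_pos: [439.7, -25.9, 88.6]
orientation: [2.089, 0.265, -2.085]
ft_force: [-0.2, 0.5, 0.4]
width: 57.8
```

Centred well; I'll finish the closing, then lift.

>>> apply_moves([
  {"gripper": 0,"delta_pos": [0,0,0],"dr": [0,0,0]},
  {"gripper": 0,"delta_pos": [0,0,0],"dr": [0,0,0]},
  {"gripper": 0,"delta_pos": [0,0,0],"dr": [0,0,0]},
  {"gripper": 0,"delta_pos": [0,0,0],"dr": [0,0,0]},
  {"gripper": 0,"delta_pos": [0,0,0],"dr": [0,0,0]},
])

```text
t: 11.87
ee_pos: [439.0, -25.8, 87.7]
orientation: [2.087, 0.265, -2.087]
ft_force: [1.0, 0.3, 0.6]
width: 27.5
```

>>> apply_moves([
  {"gripper": 0,"delta_pos": [0,0,0],"dr": [0,0,0]},
  {"gripper": 0,"delta_pos": [0,0,0],"dr": [0,0,0]},
  {"gripper": 0,"delta_pos": [-0.5,0,0],"dr": [0,0,0]},
  {"gripper": 0,"delta_pos": [-1,0,0],"dr": [0,0,0]},
  {"gripper": 0,"delta_pos": [-1.5,0,0],"dr": [0,0,0]},
])

```text
t: 12.28
ee_pos: [438.0, -25.7, 117.7]
orientation: [2.084, 0.266, -2.09]
ft_force: [-0.2, 0.2, -1.6]
width: 27.6
```

>>> apply_moves([
  {"gripper": 0,"delta_pos": [-2,0,0],"dr": [0,0,0]},
  {"gripper": 0,"delta_pos": [-3,0,0],"dr": [0,0,0]},
  {"gripper": 0,"delta_pos": [-3,0,0],"dr": [0,0,0]},
  {"gripper": 0,"delta_pos": [-3,0,0],"dr": [0,0,0]},
  {"gripper": 0,"delta_pos": [-1.5,0,0],"dr": [0,0,0]},
])

```text
t: 12.7
ee_pos: [440.1, -25.9, 246.8]
orientation: [2.091, 0.264, -2.081]
ft_force: [1.4, 0.2, -1.5]
width: 27.4
```

>>> apply_moves([
  {"gripper": 0,"delta_pos": [0,-1.0,-0.4],"dr": [0,0,0]},
  {"gripper": 0,"delta_pos": [0,-2.0,-0.8],"dr": [0,0,0]},
  {"gripper": 0,"delta_pos": [0,-3.0,-1.2],"dr": [0,0,0]},
  {"gripper": 0,"delta_pos": [0,-3.5,-1.4],"dr": [0,0,0]},
  {"gripper": 0,"delta_pos": [0,-3.5,-1.4],"dr": [0,0,0]},
])

```text
t: 13.12
ee_pos: [455.8, 114.7, 241.9]
orientation: [2.086, 0.264, -2.089]
ft_force: [0.7, -0.4, -1.5]
width: 27.5
```

>>> apply_moves([
  {"gripper": 0,"delta_pos": [0,-3.5,-1.4],"dr": [0,0,0]},
  {"gripper": 0,"delta_pos": [0,-3.5,-1.4],"dr": [0,0,0]},
  {"gripper": 0,"delta_pos": [0,-3.5,-1.4],"dr": [0,0,0]},
  {"gripper": 0,"delta_pos": [0,-3.0,-1.2],"dr": [0,0,0]},
  {"gripper": 0,"delta_pos": [0,-2.0,-0.8],"dr": [0,0,0]},
])

```text
t: 13.53
ee_pos: [477.0, 282.0, 241.4]
orientation: [2.084, 0.267, -2.087]
ft_force: [1.3, -0.9, -2.3]
width: 27.7
```

>>> apply_moves([
  {"gripper": 0,"delta_pos": [0,-1.0,-0.4],"dr": [0,0,0]},
  {"gripper": 0,"delta_pos": [0,0,0],"dr": [0,0,0]},
  {"gripper": 0,"delta_pos": [0,0,0],"dr": [0,0,0]},
  {"gripper": 0,"delta_pos": [0,0,0],"dr": [0,0,0]},
  {"gripper": 0,"delta_pos": [0,0,0],"dr": [0,0,0]},
])

```text
t: 13.95
ee_pos: [479.2, 287.9, 242.5]
orientation: [2.087, 0.263, -2.088]
ft_force: [-0.0, -0.1, -1.7]
width: 27.7
```

Run:
```python
from h import *
d,W=shot("side","d1.png"); o=ctrl.get_obs(); print(o["ee_pos"],o["width"],o["ft_force"])
im=d["img"].astype(int)
r=(im[...,0]>60)&(im[...,0]>1.8*im[...,2])&(np.linalg.norm(W[...,:2]-o["ee_pos"][:2],axis=-1)<60)&(W[...,2]>60)&(W[...,2]<260)
g=W[r]; print(len(g),g.min(0),g.max(0))
cv2.imwrite("pics/d1c.png",d["img"][200:480,150:500,::-1])
```

```text
[479.3123624  287.95901473 242.6485945 ] 27.238259156246972 [-0.12993602 -0.50343122 -0.95957864]Traceback (most recent call last):
  File "<stdin>", line 5, in <module>
    return umr_minimum(a, axis, None, out, keepdims, initial, where)
ValueError: zero-size array to reduction operation minimum which has no identity
```

Run:
```python
import cv2
im=cv2.imread("pics/d1.png"); cv2.imwrite("pics/d1c.png",im[200:480,150:550])
```

```text
(no output)
```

View pics/d1c.png

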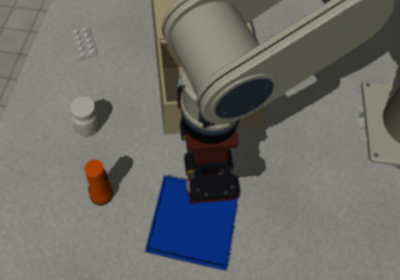

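The bottle is hidden behind the wrist in this view. The 27 mm opening shows the cap is still held, and the hand is over the tray, clear of the torch. I'm lowering it now.

>>> apply_moves([
  {"gripper": 0,"delta_pos": [2,0,0],"dr": [0,0,0]},
  {"gripper": 0,"delta_pos": [3,0,0],"dr": [0,0,0]},
  {"gripper": 0,"delta_pos": [3,0,0],"dr": [0,0,0]},
  {"gripper": 0,"delta_pos": [3,0,0],"dr": [0,0,0]},
  {"gripper": 0,"delta_pos": [2,0,0],"dr": [0,0,0]},
])

```text
t: 14.42
ee_pos: [478.6, 287.7, 110.6]
orientation: [2.085, 0.263, -2.089]
ft_force: [-0.5, 0.4, -1.7]
width: 27.6
```

>>> apply_moves([
  {"gripper": 0,"delta_pos": [1,0,0],"dr": [0,0,0]},
  {"gripper": 0,"delta_pos": [0.6,0,0],"dr": [0,0,0]},
  {"gripper": 0,"delta_pos": [0.4,0,0],"dr": [0,0,0]},
  {"gripper": 0,"delta_pos": [0.2,0,0],"dr": [0,0,0]},
  {"gripper": 0,"delta_pos": [0,0,0],"dr": [0,0,0]},
])

```text
t: 14.83
ee_pos: [480.1, 289.5, 91.4]
orientation: [2.089, 0.265, -2.086]
ft_force: [-0.2, -0.2, -1.2]
width: 27.2
```

>>> apply_moves([
  {"gripper": 0,"delta_pos": [0.1,0,0],"dr": [0,0,0]},
  {"gripper": 0,"delta_pos": [0.1,0,0],"dr": [0,0,0]},
  {"gripper": 0,"delta_pos": [0.1,0,0],"dr": [0,0,0]},
  {"gripper": 0,"delta_pos": [0,0,0],"dr": [0,0,0]},
  {"gripper": 0,"delta_pos": [0,0,0],"dr": [0,0,0]},
])

```text
t: 15.25
ee_pos: [479.5, 289.4, 87.9]
orientation: [2.087, 0.265, -2.086]
ft_force: [0.2, -0.3, -1.2]
width: 27.4
```

>>> apply_moves([
  {"gripper": 0,"delta_pos": [0.1,0,0],"dr": [0,0,0]},
  {"gripper": 0,"delta_pos": [0.1,0,0],"dr": [0,0,0]},
  {"gripper": 0,"delta_pos": [0,0,0],"dr": [0,0,0]},
  {"gripper": 0,"delta_pos": [0,0,0],"dr": [0,0,0]},
  {"gripper": 0,"delta_pos": [0,0,0],"dr": [0,0,0]},
])

```text
t: 15.67
ee_pos: [479.5, 289.4, 85.8]
orientation: [2.087, 0.265, -2.087]
ft_force: [-0.3, 0.0, -0.6]
width: 27.5
```

>>> apply_moves([
  {"gripper": 0,"delta_pos": [0.1,0,0],"dr": [0,0,0]},
  {"gripper": 0,"delta_pos": [0,0,0],"dr": [0,0,0]},
  {"gripper": 0,"delta_pos": [0,0,0],"dr": [0,0,0]},
  {"gripper": 0,"delta_pos": [0,0,0],"dr": [0,0,0]},
  {"gripper": 0,"delta_pos": [0,0,0],"dr": [0,0,0]},
])

```text
t: 16.08
ee_pos: [480.0, 289.5, 85.7]
orientation: [2.088, 0.266, -2.086]
ft_force: [-1.6, -1.8, 8.7]
width: 27.1
```

Contact is made: 8.7 N up. Releasing, then rising.

>>> apply_moves([
  {"gripper": 40,"delta_pos": [-0.05,0,0],"dr": [0,0,0]},
  {"gripper": 60,"delta_pos": [0,0,0],"dr": [0,0,0]},
  {"gripper": 80,"delta_pos": [0,0,0],"dr": [0,0,0]},
  {"gripper": 100,"delta_pos": [0,0,0],"dr": [0,0,0]},
  {"gripper": 100,"delta_pos": [0,0,0],"dr": [0,0,0]},
])

```text
t: 16.5
ee_pos: [479.3, 289.3, 85.0]
orientation: [2.086, 0.265, -2.087]
ft_force: [0.0, 0.3, 0.5]
width: 57.4
```

>>> apply_moves([
  {"gripper": 100,"delta_pos": [0,0,0],"dr": [0,0,0]},
  {"gripper": 100,"delta_pos": [-1,0,0],"dr": [0,0,0]},
  {"gripper": 100,"delta_pos": [-2,0,0],"dr": [0,0,0]},
  {"gripper": 100,"delta_pos": [-3,0,0],"dr": [0,0,0]},
  {"gripper": 100,"delta_pos": [-3,0,0],"dr": [0,0,0]},
])

```text
t: 16.92
ee_pos: [478.8, 289.0, 176.1]
orientation: [2.085, 0.264, -2.088]
ft_force: [0.2, -0.3, 0.1]
width: 87.2
```

>>> apply_moves([
  {"gripper": 100,"delta_pos": [-3,0,1],"dr": [0,0,0]},
  {"gripper": 100,"delta_pos": [-3,0,3],"dr": [0,0,0]},
  {"gripper": 100,"delta_pos": [-1,0,3],"dr": [0,0,0]},
  {"gripper": 100,"delta_pos": [0,0,1],"dr": [0,0,0]},
  {"gripper": 100,"delta_pos": [0,0,0],"dr": [0,0,0]},
])

```text
t: 17.33
ee_pos: [400.8, 269.0, 245.6]
orientation: [2.087, 0.267, -2.086]
ft_force: [-0.2, 0.5, 1.0]
width: 87.8
```

>>> apply_moves([
  {"gripper": 100,"delta_pos": [0,0,0],"dr": [0,0,0]},
  {"gripper": 100,"delta_pos": [0,0,0],"dr": [0,0,0]},
  {"gripper": 100,"delta_pos": [0,0,0],"dr": [0,0,0]},
  {"gripper": 100,"delta_pos": [0,0,0],"dr": [0,0,0]},
  {"gripper": 100,"delta_pos": [0,0,0],"dr": [0,0,0]},
])

```text
t: 17.75
ee_pos: [402.9, 269.4, 243.9]
orientation: [2.086, 0.264, -2.088]
ft_force: [-1.0, -0.2, -0.1]
width: 87.7
```

Run:
```python
from h import *
d,W=shot("wrist","w2.png"); s,Ws=shot("scene","s2.png"); print(ctrl.get_obs()["ee_pos"],ctrl.get_obs()["t"])
for n,X in (("w",W),("s",Ws)):
    m=(np.linalg.norm(X[...,:2]-[480,290],axis=-1)<60)&(X[...,2]>96)&(X[...,2]<116); g=X[m]
    print(n,len(g),g.mean(0) if len(g) else "")
cv2.imwrite("pics/fin.png",np.hstack([cv2.resize(d["img"],(400,300)),s["img"][150:390,180:500][:, :]if 0 else cv2.resize(s["img"][150:390,180:500],(400,300))])[...,::-1])
```

```text
[402.74635714 269.41074231 244.11453255] 17.85
w 976 [479.39113269 288.94331988 106.77373036]
s 83 [484.31821641 287.01537881 104.29125625]
```

View pics/fin.png

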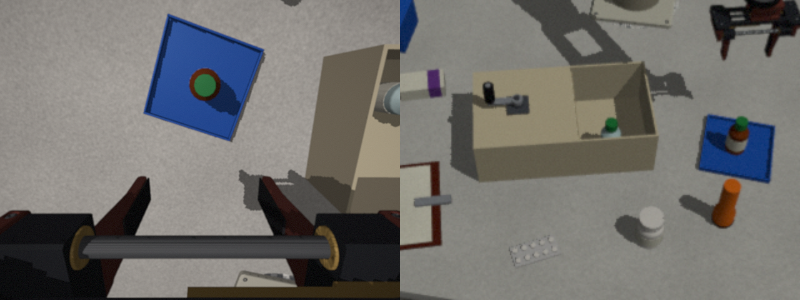

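The brown bottle stands upright at the tray's middle, (205,85) on the left and (738,140) on the right. The clear bottle is in the chest, the shutter is open, and the jar and torch are still standing where they were.

```bash
python3 -c "
from workcell import ctrl; print(ctrl.close_job())"
```

```text
the job is handed in; nothing more can be done
None
```

The shutter is fully open and the brown bottle is standing on the blue tray. I handed the job in at about 17.9 s of the 70 s allowed; no verdict was reported.

- **Crank:** I wound it counterclockwise from about 0.8 rad at about 3.8 rad/s, with the grip held the whole way. It stopped against its hard stop at an estimated 15.7 rad. That figure comes from the hand's position, as the crank angle can't be read directly. The pictures show the arm pointing to the chest's -y and the well clear.
- **Bottle:** I lifted it by the cap and lowered it until the wrist felt 8.7 N of contact before letting go. It ended upright about 4 mm from my estimate of the tray's centre, with its cap at the expected height.
- **Other items:** The clear bottle is upright in the chest. The torch and pill jar look unmoved and the carton is still in view. I judged these three by eye and did not measure them again.
- **Checks that failed or disagreed:**
  - The side view before lowering did not show the bottle, because the wrist hid it. I relied on the finger opening there.
  - At the end the two cameras put the cap about 5 mm apart, well inside the tolerance.
  - On the first descent to the crank the hand was about 6 mm off the grip, and I corrected that before the fingers closed.

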